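# Clamp a handle blank in the V-blocks

### The job

Pick up the turned wooden handle blank from its low rest and lay it gently, without dropping it, into the two V-blocks of the clamping fixture: centred along the fixture, slim tenon pointing away from the metal end plate. Then let go of it and swing the hinged strap over until its pad bears on the blank. Leave the bowl, the black box, the jar and the spatula where they are.

Things in the scene. Friction and masses are not known exactly. Their poses are not given: they have to be found in the camera images.
- blank_center (a point): Handle blank: turned wooden cylinder, 30 mm in diameter, 120 mm long, about 75 g, with a slim tenon (14 mm in diameter, 25 mm long) on one end. Point on its axis, half-way along the 120 mm body; x axis along the blank towards the tenon. It starts lying level in the low rest, axis 40 mm above the bench.
- blank_tenon (a point): Centre of the free end face of the blank's tenon, 85 mm from blank_center along the blank's x axis.
- blank: The same handle blank; origin and axes as blank_center.
- rest: Low dark-wood rest, fixed, in which the blank starts, lying along the rest's x axis: a board 110 x 56 mm, 8 mm thick, with a small V saddle, 46 mm wide and 36 mm high, near each end, leaving 78 mm free between them for the fingers. Origin under its centre.
- fixture: Clamping fixture, fixed: dark base 190 x 130 mm (x -95 to 95, y -45 to 85 mm), 12 mm thick, with two wooden V-blocks in line along x. Origin on the bench under the middle of the seat, z up. Strap hinge post on its +y side at y = 56 to 78 mm, 50 mm long in x, 80 mm high. Metal end plate, 60 mm wide, 55 mm high, across its -x end, inner face at x = -77 mm.
- seat (a point): Where blank_center belongs, fixture x = 0, y = 0, z = 50 mm, axes as the fixture's; the tenon points to +x. The two V-blocks are each 24 mm long (x 28 to 52 and -52 to -28 mm), 64 mm wide (y -32 to 32 mm), 52 mm high, with a 90 degree groove along x, 46 mm wide at the mouth. Between them is a 56 mm gap, where fingers may reach down beside the blank and where the strap later crosses.
- strap (a joint): Angle of the steel clamp strap about its hinge, which is parallel to the fixture's x axis. 0: level across the gap, its rubber pad just touching a seated blank; 1.57: upright; it starts open, about 2, leaning back away from the seat. Range -0.1 to 2.5. The hinge is stiff (0.2 N m, about 2.5 N at the crossbar); the strap stays where it is left.
- strap_hinge (a point): Point on the strap's hinge axis: fixture x = 0, y = 65, z = 70 mm.
- strap_grip (a point): Grip point on the strap's handle: a round crossbar, 12 mm in diameter, 100 mm long, along fixture x, forming a T on the end of the strap (a bar 14 mm wide, 8 mm thick). On the bar's axis, 30 mm from the strap's middle towards the end plate; 130 mm from the hinge axis. At joint 0: fixture x = -30, y = -65, z = 73 mm. The bar can turn between the fingers, the hand staying pointed down.
- bowl: White ceramic bowl, 124 mm across, 50 mm high, on the far side of the bench; origin under its centre. Leave alone.
- box: Black open box, 80 x 150 mm, 45 mm high; origin under its centre. Leave alone.
- jar: Amber jar with a steel lid, 60 mm across, 75 mm high; origin under its centre. Leave alone.
- spatula: White plastic spatula, 200 mm long, lying flat on the bench between rest and fixture, handle to its -x. Leave alone.
Things that resemble listed ones, but are neither listed nor needed, are in the scene too. What is shaped like the fixture but yellow is not meant.

How it is judged:
By the outcome, as a careful person would: the job done as asked, in the order asked, and still so for the second after the job is handed in, with the robot touching nothing.
It also fails if it takes over 61 s, if anything falls off the work surface, if the arm or the gripper's body presses on something with over 40 N, if the wrist force passes 120 N, or if a joint passes its speed limit or range.

### The arm

A 7-joint arm with a two-finger parallel gripper is mounted at the origin on the work surface. World frame = base frame: x ahead of the robot, y to its left, z up, the work surface at z = 0. Lengths are in m, angles in rad, forces in N, time in s.
With the tool pointing down it reaches from about 0.425 to 0.875 m from the base axis. Payload 8.4 kg.
Tool frame: the origin (TCP) lies midway between the tips of the shut fingers; the grasp point (between the pads) lies 19 mm behind it (arm.tcp_to_grasp is the z of the grasp point in the tool frame, in m); z points along the fingers, y is the line along which they close (so a half turn about z gives the same grasp; the last joint's range is limited). The gripper opens to 85 mm and grips with 20 to 120 N. Pads are 22 mm wide; open, the fingers measure 114 mm over their backs; the gripper's body (76 mm by 85 mm) begins 54 mm behind the grasp point. The pads swing forward as they close: fully open they stand 13 mm farther back than shut.
Start: joints at [1.01, 0.333, 0.04, 1.465, -0.013, 1.343, -0.059], TCP at [0.29, -0.582, 0.231] pointing down, gripper open.
Joint ranges: [-2.58, 2.58], [-0.38, 2.09], [-1.3, 1.39], [0.25, 2.4], [-1.5, 4.64], [0.08, 2.09], [-2.65, 2.65]. Speed limits (rad/s): [2.22, 2.22, 2.79, 2.79, 3.14, 3.14, 3.14].

### API

Orientations are given as a 3x3 rotation matrix whose columns are the frame's x, y, z axes.
In Python, from rig import arm gives the robot as it stands.
- The arm moves only by the tool servo_tool, never from a script. Its argument "targets" is a list of rows, each a list of 7 numbers: the turn, a rotation vector about the tool's x, y, z in units of 5 degrees (1.0 is 5 degrees), then the shift along the tool's x, y, z in units of 0.4 m (1.0 is 0.4 m), then the opening in per cent of the stroke, from 0 (shut) to 100 (fully open). In form: [[rx, ry, rz, dx, dy, dz, claw], ...]. A call has 1 to 10 rows; each row shifts and turns the commanded pose from where the row before left it, along the tool's axes as they then stand; what a row does not reach is not made up. A row lasts 1/12 s, in which the tool goes at most 41.7 mm and 7.16 degrees, less where a joint would pass 70% of its speed; a pose out of reach is approached as far as the arm can. A call with a number of a shift or a turn outside -1 to 1 is refused whole. A call with a gripper value outside its range is refused whole. The fingers move at their own pace and stop on an object; "grip_force" is the grip in N (left out, the last holds). Time passes only in rows, so rows that do not move let the fingers close. It gives the time, the measured TCP pose, the force, the opening and the grip force at its end, in the units of the state.
- arm.get_state(): the state, without advancing time (a new reading comes with each control period).
- arm.read_camera(name): name is "scene" or "top" or "wrist"; returns a dict with "img" (400x640x3 uint8, blue, green, red), "z_map" (400x640 float32, m along the optical axis (not along the pixel's ray), 0 where there is no reading), "camera_matrix" (3x3 intrinsics, pixels), "k1" (the pictures are not rectified: a ray, as slopes to the right and down, at radius r is drawn at 1 + k1 r^2 times it, then the intrinsics apply), "extrinsics" (4x4, takes a point from world to camera coordinates); the wrist camera has in their place "hand_eye" (4x4, takes a point from camera to tool coordinates, whose origin is the TCP and whose axes are the flange's). Camera axes: x right, y up, looking along -z (the intrinsics and any distortion apply to the point x, -y, -z); pixel columns grow to the right and rows downward; lengths in m; the calibration is good to about 2 mm. A picture is of the moment at which its call begins: read the wrist's pose just before it.
- arm.job_done(): hands the job in; it is judged then, once.
The state is a dict: "clock": time; "joints": joint angles; "dq": joint speeds; "tau": joint torques, N m; "ee_pos": TCP position; "eef_rot": TCP orientation; "ft_force": force on the tool from outside, world axes, zero at the start; "ft_torque": the same for the moment, N m; "width": opening from 0.0 (shut) to 1.0 (fully open); "finger_force": force on a finger pad.
Only numpy, scipy, OpenCV 4.12 (cv2) and the standard library are available. Lean on these libraries where they do the work, as an engineer would, in place of code of your own. Each camera call takes 0.05 s, during which the arm holds its last target. There are 200 camera calls.

## Working session

There is one attempt and no reset: what is moved stays moved. The work goes in short steps, Python scripts to look and compute and a tool call to move; the robot and the scene stay as the last step left them, time stands still between calls to the robot, and variables do not carry over. Pictures are saved under pics/ and viewed, at most 10 in all, crops included, and the job is handed in when it is done.

Besides the shell and the picture viewer there is one more tool, called after "Emit:" by a JSON object that holds its "api" and its "payload". servo_tool: Moves the arm, as the interface text tells. Shifts and turns lie within -1 to 1; 1 stands for 0.4 m of shift or 5 degrees of turn. Its arguments: {"type":"object","properties":{"targets":{"type":"array","items":{"type":"array","items":{"type":"number"}}},"grip_force":{"type":"number"}},"required":["targets"]}

```bash
ls; mkdir -p pics; cat > h.py <<'E'
import numpy as np, cv2, pickle
from rig import arm
def snap(name,fn=None):
    s=arm.get_state(); c=arm.read_camera(name); c['s']=s
    pickle.dump(c,open(f'{fn or name}.pkl','wb'))
    cv2.imwrite(f'pics/{fn or name}.png',c['img']); return c
def load(n): return pickle.load(open(n+'.pkl','rb'))
def T_wc(c):
    if 'extrinsics' in c: return np.linalg.inv(c['extrinsics'])
    T=np.eye(4);T[:3,:3]=np.array(c['s']['eef_rot']);T[:3,3]=c['s']['ee_pos'];return T@np.array(c['hand_eye'])
def ray(c,u,v):
    K=np.array(c['camera_matrix']);d=np.array([(u-K[0,2])/K[0,0],(v-K[1,2])/K[1,1]]);p=d.copy()
    for _ in range(20): p=d/(1+c['k1']*(p@p))
    return np.array([p[0],-p[1],-1.])
def px_z(c,u,v,z):   # intersect with plane z
    T=T_wc(c);d=T[:3,:3]@ray(c,u,v);o=T[:3,3];return o+d*(z-o[2])/d[2]
def px_d(c,u,v,k=1):
    w=c['z_map'][int(v)-k:int(v)+k+1,int(u)-k:int(u)+k+1];w=w[w>0];z=np.median(w)
    T=T_wc(c);return T[:3,3]+T[:3,:3]@ray(c,u,v)*z
E
python3 - <<'E'
from h import *
s=arm.get_state();print(s);print(arm.tcp_to_grasp)
for n in('scene','top','wrist'):
    c=snap(n);print(n,T_wc(c).round(3).tolist(),c['camera_matrix'],c['k1'])
E
```

```text
pics
{'clock': 0.0, 'joints': array([ 1.00979734,  0.33391487,  0.03988605,  1.46629461, -0.0134352 ,
        1.34329774, -0.05846901]), 'dq': array([-8.23852390e-04,  9.80174958e-04,  9.18351916e-05, -4.33820362e-04,
        4.86896234e-04, -6.24796282e-04, -7.90965652e-04]), 'tau': array([-4.25148301e-04, -6.58541179e+01,  1.36556190e+00, -4.05559838e+01,
        1.68888451e-02,  1.23134855e-02,  1.67154508e-05]), 'ee_pos': array([ 0.28938327, -0.58150672,  0.23040744]), 'eef_rot': array([[ 8.95255068e-01,  4.45553265e-01, -8.06675467e-04],
       [ 4.45553988e-01, -8.95253918e-01,  1.43753960e-03],
       [-8.16789116e-05, -1.64638208e-03, -9.99998641e-01]]), 'ft_force': array([0.52705343, 0.55920132, 0.50641694]), 'ft_torque': array([-0.03125949, -0.01467947,  0.00218968]), 'finger_force': 0.0, 'width': 1.0000134441077202}
-0.0187
scene [[-0.435, -0.744, 0.506, 1.153], [0.9, -0.366, 0.236, 0.215], [0.009, 0.559, 0.829, 1.064], [0.0, 0.0, 0.0, 1.0]] [[504.18243871   0.         316.40105891]
 [  0.         504.18243871 202.77740707]
 [  0.           0.           1.        ]] -0.1596102622144638
top [[-0.017, 0.981, -0.193, 0.379], [-1.0, -0.019, -0.007, -0.04], [-0.01, 0.192, 0.981, 0.995], [0.0, 0.0, 0.0, 1.0]] [[402.21970997   0.         318.88454993]
 [  0.         402.21970997 196.72507662]
 [  0.           0.           1.        ]] -0.09945573402977403
wrist [[0.446, 0.857, 0.26, 0.356], [-0.895, 0.428, 0.126, -0.549], [-0.003, -0.289, 0.957, 0.374], [0.0, 0.0, 0.0, 1.0]] [[342.58389365   0.         318.59773694]
 [  0.         342.58389365 198.05761323]
 [  0.           0.           1.        ]] -0.009312490570510683
```

View pics/top.png

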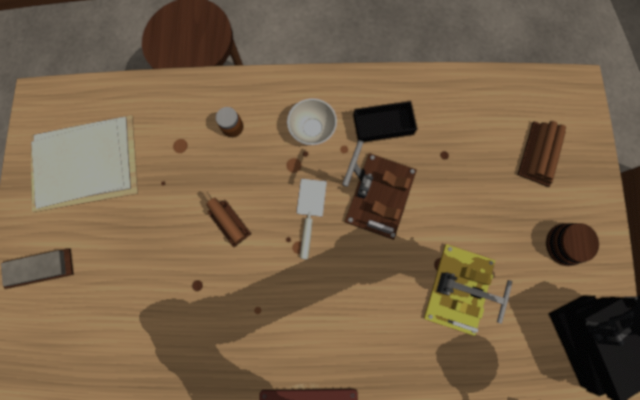

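View pics/scene.png

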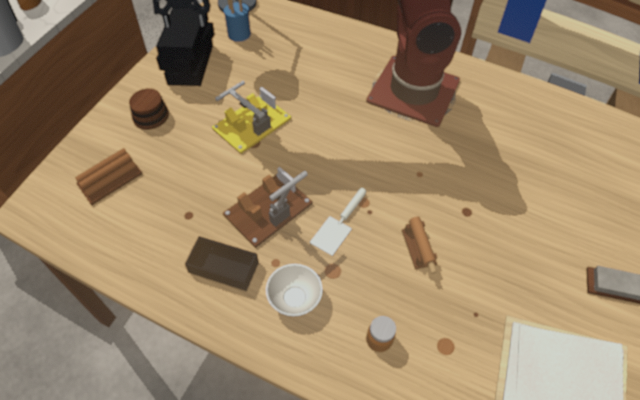

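The top view shows two candidates for the blank: the cylinder with a slim tenon in the low rest at (226,220), tenon at (205,198), and the dowel stack at (543,153). For the fixture there are the dark one at (381,197) and the yellow one at (462,290), which is the decoy. I choose (226,220) and (381,197), and check both in a close crop.

```bash
python3 - <<'E'
from h import *
c=load('top')
a=cv2.resize(c['img'][170:270,180:280],(560,560),interpolation=cv2.INTER_CUBIC)[:, :380]
b=cv2.resize(c['img'][140:250,335:425],None,fx=5,fy=5,interpolation=cv2.INTER_CUBIC)[:560,:420]
b=cv2.copyMakeBorder(b,0,560-b.shape[0],0,0,cv2.BORDER_CONSTANT)
cv2.imwrite('pics/crop1.png',np.hstack([a,b]))
for u,v in [(226,220),(215,207),(238,236),(381,197),(373,157),(415,170),(394,236),(348,205),(354,163)]:
    print(u,v,px_d(c,u,v).round(3))
E
```

```text
226 220 [0.512 0.188 0.054]
215 207 [0.544 0.216 0.054]
238 236 [0.473 0.158 0.055]
381 197 [ 0.569 -0.188  0.011]
373 157 [ 0.673 -0.173  0.012]
415 170 [ 0.637 -0.278  0.012]
394 236 [ 0.471 -0.216  0.011]
348 205 [ 0.552 -0.106  0.001]
354 163 [ 0.606 -0.108  0.195]
```

View pics/crop1.png

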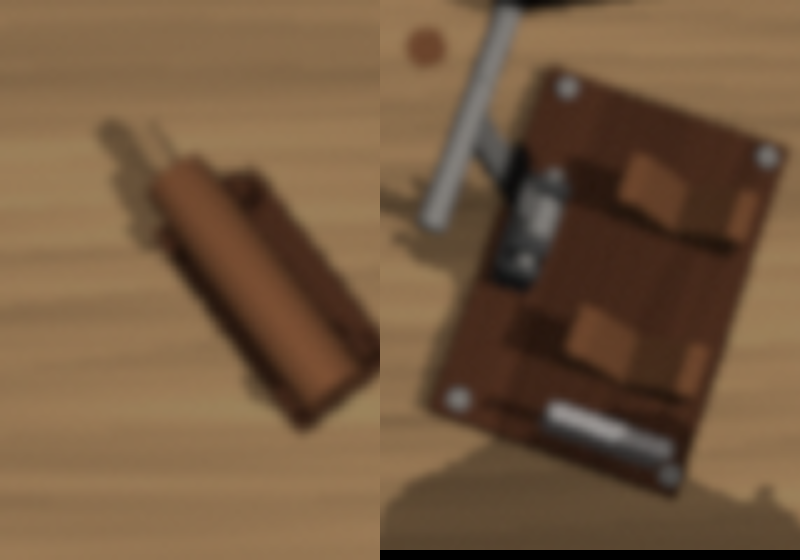

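The crop confirms both. The blank lies in the dark rest with its tenon at upper left, around top pixel (208,194). The brown fixture has its end plate at the bottom, around (395,225), and its hinge on the left. Now I fit their poses.

```bash
cat >> h.py <<'E'
def cloud(c,u0,u1,v0,v1):
    uu,vv=np.meshgrid(np.arange(u0,u1),np.arange(v0,v1));z=c['z_map'][v0:v1,u0:u1].ravel()
    R=np.array([ray(c,u,v) for u,v in zip(uu.ravel(),vv.ravel())]);T=T_wc(c)
    return (T[:3,3]+(R*z[:,None])@T[:3,:3].T)[z>0]
def se2(A,B): # A->B
    ma,mb=A.mean(0),B.mean(0);H=(A-ma).T@(B-mb);th=np.arctan2(H[0,1]-H[1,0],H[0,0]+H[1,1])
    R=np.array([[np.cos(th),-np.sin(th)],[np.sin(th),np.cos(th)]]);t=mb-R@ma;return th,t,np.linalg.norm(A@R.T+t-B,axis=1)
E
python3 - <<'E'
from h import *
c=load('top')
P=np.array([px_z(c,u,v,.012)[:2] for u,v in [(368.6,153.6),(416.4,170),(394.6,239),(344.6,221.6)]])
F=np.array([(95,85),(95,-45),(-95,-45),(-95,85)])/1000
th,t,e=se2(F,P);print('fix',np.degrees(th),t,e)
Q=cloud(c,190,265,180,255);Q=Q[(Q[:,2]>.045)&(Q[:,2]<.07)]
m=Q.mean(0);w,V=np.linalg.eigh(np.cov((Q-m)[:,:2].T));d=V[:,1]*np.sign(V[0,1]);s=(Q-m)[:,:2]@d
print('blank',m,np.degrees(np.arctan2(d[1],d[0])),s.min(),s.max(),np.sqrt(w),len(Q),m[:2]+d*(s.min()+s.max())/2)
print(px_z(c,207.7,194,.047))
S=cloud(c,335,430,120,245);S=S[S[:,2]>.09];print('strap high',len(S),S.mean(0),S.min(0),S.max(0))
E
```

```text
fix -20.68647394304295 [ 0.56544391 -0.20740966] [0.00269172 0.00270451 0.00270887 0.00227708]
blank [0.51629961 0.195098   0.05192291] 38.06968260233229 -0.06307252662536386 0.08263781113195055 [0.00774928 0.03839228] 607 [0.52400111 0.20113017]
[0.5771675  0.23660367 0.047     ]
strap high 415 [ 0.60276198 -0.11055773  0.17844926] [ 0.55895292 -0.14099545  0.09059006] [ 0.65514786 -0.08213219  0.20311442]
```

Emit:
{"api": "servo_tool", "payload": {"targets": [[0,0,-0.8,0,0,-0.08,100],[0,0,-0.8,0,0,-0.06,100],[0,0,-0.7,0,0,-0.03,100],[0,0,0,0.06,-0.025,0,100],[0,0,0,0.09,-0.038,0,100],[0,0,0,0.09,-0.038,0,100],[0,0,0,0.09,-0.038,0,100],[0,0,0,0.09,-0.038,0,100],[0,0,0,0.09,-0.038,0,100],[0,0,0,0.09,-0.038,0,100]]}}

```text
clock: 0.98
ee_pos: [0.417, -0.3526, 0.2992]
eef_rot: [[0.789, 0.615, -0.0], [0.615, -0.789, -0.0], [-0.0, -0.0, -1.0]]
ft_force: [1.2, -0.5, 0.0]
width: 1.0
finger_force: 0.0
```

```bash
cat >> h.py <<'E'
def go(x,y,z,ang=None):
    s=arm.get_state();R=np.array(s['eef_rot']);p=np.array(s['ee_pos']);a=np.degrees(np.arctan2(R[1,0],R[0,0]))
    print('clk',s['clock'],'p',p.round(4),'ang',a.round(2),'z',R[:,2].round(4),'q',np.round(s['joints'],2),'w',s['width'],'F',np.round(s['ft_force'],1))
    d=(R.T@(np.array([x,y,z])-p))/.4;print('units now',d.round(3),'rz',None if ang is None else round((a-ang)/5,3))
    if ang is not None:
        t=np.radians(ang);R2=np.array([[np.cos(t),np.sin(t),0],[np.sin(t),-np.cos(t),0],[0,0,-1]]);print('after turn',(R2.T@(np.array([x,y,z])-p)/.4).round(3))
E
python3 -c "
from h import *
go(.514,.193,.25,38)"
```

```text
clk 0.9833 p [ 0.417  -0.3526  0.2992] ang 37.95 z [-2.e-04 -1.e-04 -1.e+00] q [ 0.76  0.1  -0.15  1.61  0.02  1.43 -0.3 ] w 1.0003365999375786 F [ 1.2 -0.5  0. ]
units now [ 1.03  -0.927  0.123] rz -0.01
after turn [ 1.031 -0.926  0.123]
```

Emit:
{"api": "servo_tool", "payload": {"targets": [[0,0,0,0.07,-0.063,0,100],[0,0,0,0.07,-0.063,0,100],[0,0,0,0.07,-0.063,0,100],[0,0,0,0.07,-0.063,0,100],[0,0,0,0.07,-0.063,0,100],[0,0,0,0.07,-0.063,0,100],[0,0,0,0.07,-0.063,0,100],[0,0,0,0.07,-0.063,0,100],[0,0,0,0.07,-0.063,0,100],[0,0,0,0.07,-0.063,0,100]]}}

```text
clock: 1.82
ee_pos: [0.4821, 0.0182, 0.2994]
eef_rot: [[0.789, 0.615, 0.0], [0.615, -0.789, -0.0], [-0.0, 0.0, -1.0]]
ft_force: [1.5, -0.4, 0.3]
width: 0.998
finger_force: 0.0
```

Emit:
{"api": "servo_tool", "payload": {"targets": [[0,0,0,0.07,-0.063,0.02,100],[0,0,0,0.07,-0.063,0.03,100],[0,0,0,0.07,-0.063,0.04,100],[0,0,0,0.06,-0.054,0.03,100],[0,0,0,0.03,-0.027,0.01,100],[0,0,0,0.03,-0.027,0,100],[0,0,0,0,0,0,100]]}}

```text
clock: 2.4
ee_pos: [0.5125, 0.1949, 0.2466]
eef_rot: [[0.786, 0.619, -0.002], [0.619, -0.786, 0.002], [-0.0, -0.002, -1.0]]
ft_force: [-0.3, -0.2, 0.6]
width: 1.003
finger_force: 0.0
```

```bash
python3 -c "
from h import *
c=snap('wrist','w1');go(.514,.193,.25,38)
v=cv2.resize(c['img'],(800,500));cv2.imwrite('pics/w1v.png',v)"
```

```text
clk 2.45 p [0.5128 0.193  0.2469] ang 38.14 z [-1.2e-03  8.0e-04 -1.0e+00] q [ 0.17  0.18 -0.69  1.66  0.11  1.34 -1.44] w 0.9990274516267329 F [-0.1 -0.7  0. ]
units now [ 0.002  0.002 -0.008] rz 0.027
after turn [ 0.002  0.002 -0.008]
```

View pics/w1v.png

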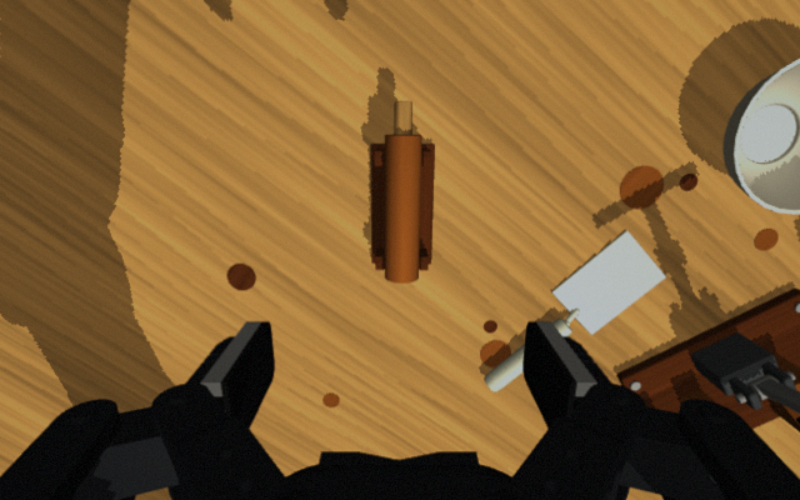

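The wrist view shows the blank from (403,135) to (402,281) (800-px scale), tenon at the top, sitting in the rest between the saddles.

```bash
python3 - <<'E'
from h import *
c=load('w1')
A=px_z(c,403.5/1.25,135/1.25,.050);B=px_z(c,402/1.25,274/1.25,.050);C=px_z(c,403.5/1.25,101/1.25,.044)
print(A,B,C,np.linalg.norm(A-B))
Q=cloud(c,290,360,75,230);Q=Q[(Q[:,2]>.046)&(Q[:,2]<.07)]
m=Q.mean(0);w,V=np.linalg.eigh(np.cov((Q-m)[:,:2].T));d=V[:,1]*np.sign(V[0,1]);s=(Q-m)[:,:2]@d
b=Q[Q[:,2]>.05];sb=(b-m)[:,:2]@d;print(m,np.degrees(np.arctan2(d[1],d[0])),np.percentile(sb,[0.2,99.8]),s.max(),Q[:,2].max())
ctr=m[:2]+d*(np.percentile(sb,.2)+np.percentile(sb,99.8))/2
print(ctr);go(*ctr,.018,np.degrees(np.arctan2(d[1],d[0])))
E
```

```text
[0.56314371 0.23061559 0.05      ] [0.47335729 0.16098716 0.05      ] [0.582754   0.24611057 0.044     ] 0.1136209458299412
[0.52158457 0.19930562 0.05248377] 37.780204584437 [-0.0675857   0.05130518] 0.07677930129585402 0.05742238511569897
[0.51515078 0.19431862]
clk 2.45 p [0.5128 0.193  0.2469] ang 38.14 z [-1.2e-03  8.0e-04 -1.0e+00] q [ 0.17  0.18 -0.69  1.66  0.11  1.34 -1.44] w 0.9990274516267329 F [-0.1 -0.7  0. ]
units now [0.007 0.002 0.572] rz 0.071
after turn [0.007 0.001 0.572]
```

Emit:
{"api": "servo_tool", "payload": {"targets": [[0,0,0.07,0.007,0.001,0.05,100],[0,0,0,0,0,0.09,100],[0,0,0,0,0,0.09,100],[0,0,0,0,0,0.09,100],[0,0,0,0,0,0.08,100],[0,0,0,0,0,0.08,100],[0,0,0,0,0,0.05,100],[0,0,0,0,0,0.03,100],[0,0,0,0,0,0.012,100],[0,0,0,0,0,0,60]], "grip_force": 40}}

```text
clock: 3.28
ee_pos: [0.5158, 0.1919, 0.0183]
eef_rot: [[0.793, 0.61, -0.001], [0.61, -0.793, -0.0], [-0.001, -0.0, -1.0]]
ft_force: [-0.3, -0.7, -0.4]
width: 0.882
finger_force: 0.0
```

Emit:
{"api": "servo_tool", "payload": {"targets": [[0,0,0,0,0,0,40],[0,0,0,0,0,0,40],[0,0,0,0,0,0,30],[0,0,0,0,0,0,20],[0,0,0,0,0,0,20],[0,0,0,0,0,0,20],[0,0,0,0,0,0,20]]}}

```text
clock: 3.87
ee_pos: [0.5158, 0.1941, 0.0199]
eef_rot: [[0.792, 0.611, 0.001], [0.611, -0.792, 0.001], [0.002, -0.0, -1.0]]
ft_force: [-5.1, 1.8, 8.3]
width: 0.335
finger_force: 39.0
```

Emit:
{"api": "servo_tool", "payload": {"targets": [[0,0,0,0,0,-0.01,20],[0,0,0,0,0,-0.03,20],[0,0,0,0,0,-0.06,20],[0,0,0,0,0,-0.08,20],[0,0,0,0,0,-0.08,20],[0,0,0,0,0,-0.08,20],[0,0,0,0,0,-0.08,20],[0,0,0,0,0,-0.08,20],[0,0,0,0,0,-0.05,20],[0,0,0,0,0,0,20]]}}

```text
clock: 4.7
ee_pos: [0.5176, 0.1937, 0.2446]
eef_rot: [[0.792, 0.61, 0.008], [0.61, -0.792, 0.002], [0.007, 0.003, -1.0]]
ft_force: [0.2, 0.5, -0.1]
width: 0.338
finger_force: 39.6
```

```bash
python3 - <<'E'
from h import *
c=snap('wrist','w2');cv2.imwrite('pics/w2v.png',cv2.resize(c['img'],(800,500)))
go(.5654,-.2074,.25,-20.7)
E
```

```text
clk 4.75 p [0.5169 0.1932 0.2419] ang 37.6 z [ 0.005  0.001 -1.   ] q [ 0.18  0.19 -0.69  1.67  0.12  1.33 -1.45] w 0.33889598741426014 F [-0.1  0.7 -2.6]
units now [-0.515  0.868 -0.021] rz 11.66
after turn [ 0.468  0.894 -0.02 ]
```

View pics/w2v.png

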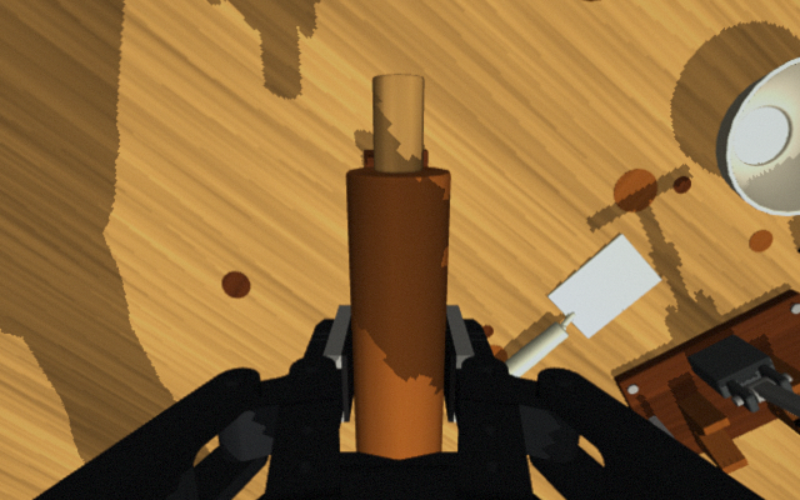

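The blank is held square, body front edge at (398,172) and tenon end at (398,75). I measure its pose in the tool frame.

```bash
python3 - <<'E'
from h import *
c=load('w2');H=np.array(c['hand_eye'])
def t(u,v,k=1):
    z=np.median(c['z_map'][v-k:v+k+1,u-k:u+k+1]);return (H[:3,:3]@(ray(c,u,v)*z)+H[:3,3])
for v in (64,75,90,105,120,132,142,150,165,180,200,220,240,260): print(v,(t(318,v,0)*1000).round(1))
# cylinder left/right edges at tool z of axis
for u,v in [(347/1.25,200/1.25),(450/1.25,200/1.25),(350/1.25,300/1.25),(446.5/1.25,300/1.25)]:
    d=H[:3,:3]@ray(c,u,v);o=H[:3,3];print('edge',(1000*(o+d*(-.024-o[2])/d[2])).round(1))
E
```

```text
64 [ 83.4  -0.3 -26.9]
75 [ 80.1  -0.3 -27.2]
90 [ 75.5  -0.3 -27.3]
105 [ 70.8  -0.3 -27. ]
120 [ 66.   -0.3 -27.4]
132 [ 62.   -0.3 -26.4]
142 [ 59.6  -0.3 -33.5]
150 [ 57.2  -0.3 -34.3]
165 [ 52.3  -0.3 -34.3]
180 [ 47.5  -0.3 -35. ]
200 [ 41.   -0.3 -36. ]
220 [ 34.1  -0.3 -36.2]
240 [ 26.5  -0.3 -35.1]
260 [ 19.2  -0.3 -35.7]
edge [ 52.  -14.5 -24. ]
edge [ 52.   14.4 -24. ]
edge [ 21.5 -14.6 -24. ]
edge [ 21.6  14.5 -24. ]
```

Emit:
{"api": "servo_tool", "payload": {"targets": [[0,0,0,-0.02,0.021,-0.03,20],[0,0,0,-0.04,0.042,-0.04,20],[0,0,0,-0.06,0.063,-0.04,20],[0,0,0,-0.065,0.068,0,20],[0,0,0,-0.065,0.068,0,20],[0,0,0,-0.065,0.068,0,20],[0,0,0,-0.065,0.068,0,20],[0,0,0,-0.065,0.068,0,20],[0,0,0,-0.065,0.068,0,20],[0,0,0,-0.065,0.068,0,20]]}}

```text
clock: 5.58
ee_pos: [0.4793, -0.1402, 0.2819]
eef_rot: [[0.792, 0.61, -0.001], [0.61, -0.792, 0.0], [-0.001, -0.001, -1.0]]
ft_force: [1.5, 0.0, -1.8]
width: 0.337
finger_force: 39.6
```

Emit:
{"api": "servo_tool", "payload": {"targets": [[0,0,0,-0.065,0.068,0,20],[0,0,0,-0.065,0.068,0,20],[0,0,0,-0.065,0.068,0,20],[0,0,0,-0.06,0.063,0,20],[0,0,0,-0.04,0.042,0,20],[0,0,0.5,-0.02,0.022,0,20],[0,0,1,0,0,0,20],[0,0,1,0,0,0,20],[0,0,1,0,0,0,20],[0,0,1,0,0,0,20]]}}

```text
clock: 6.42
ee_pos: [0.4609, -0.32, 0.2814]
eef_rot: [[0.967, 0.256, -0.002], [0.256, -0.967, 0.001], [-0.001, -0.002, -1.0]]
ft_force: [0.0, 0.4, -0.7]
width: 0.336
finger_force: 39.6
```

Emit:
{"api": "servo_tool", "payload": {"targets": [[0,0,1,0,0,0,20],[0,0,1,0,0,0,20],[0,0,1,0,0,0,20],[0,0,1,0,0,0,20],[0,0,1,0,0,0,20],[0,0,1,0,0,0,20],[0,0,0.8,0,0,0,20],[0,0,0.4,0,0,0,20],[0,0,0,0,0,0,20],[0,0,0,0,0,0,20]]}}

```text
clock: 7.25
ee_pos: [0.4611, -0.32, 0.2818]
eef_rot: [[0.935, -0.355, -0.001], [-0.355, -0.935, 0.001], [-0.001, -0.0, -1.0]]
ft_force: [-0.9, -0.6, -0.7]
width: 0.336
finger_force: 39.6
```

```bash
python3 - <<'E'
from h import *
c=snap('wrist','w3');cv2.imwrite('pics/w3v.png',cv2.resize(c['img'],(800,500),interpolation=cv2.INTER_CUBIC))
go(.5654,-.2074,.2,-20.7)
E
```

```text
clk 7.3 p [ 0.4612 -0.32    0.2819] ang -20.8 z [-9.e-04  6.e-04 -1.e+00] q [ 0.69  0.14 -0.18  1.6   0.03  1.4  -1.43] w 0.33875940376626357 F [ 0.4  0.  -0.1]
units now [ 0.144 -0.356  0.205] rz -0.021
after turn [ 0.144 -0.356  0.205]
```

View pics/w3v.png

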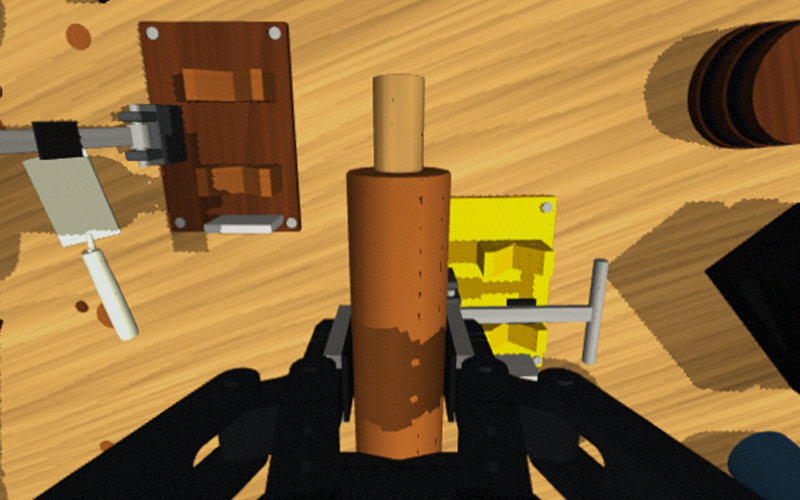

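The view shows the brown fixture's base at (139,22), (289,21) and (301,231), with V-blocks at y≈85 and 182, the end plate at (244,224) and the hinge at left (150,135).

```bash
python3 - <<'E'
from h import *
c=load('w3')
P=np.array([px_z(c,u/1.25,v/1.25,.012)[:2] for u,v in [(139,22),(289,21),(301,231)]])
F=np.array([(95,85),(95,-45),(-95,-45)])/1000
th,t,e=se2(F,P);print('fix',np.degrees(th),t,e)
Q=cloud(c,95,250,10,200)
for th0,t0 in ((np.radians(-20.69),np.array([.5654,-.2074])),(th,t)):
    R=np.array([[np.cos(th0),-np.sin(th0)],[np.sin(th0),np.cos(th0)]])
    q=np.c_[(Q[:,:2]-t0)@R,Q[:,2]]*1000
    for n,(x0,x1) in dict(front=(20,62),rear=(-62,-20)).items():
        b=q[(q[:,2]>46)&(q[:,2]<58)&(q[:,0]>x0)&(q[:,0]<x1)&(abs(q[:,1])<45)]
        print(n,len(b),np.percentile(b,[1,99],axis=0).round(1).tolist())
        g=q[(q[:,2]>20)&(q[:,2]<60)&(q[:,0]>x0+10)&(q[:,0]<x1-10)&(abs(q[:,1])<38)]
        print('  prof',[(k,round(float(np.median(g[abs(g[:,1]-k)<2,2])),1)) for k in range(-32,33,4) if (abs(g[:,1]-k)<2).any()])
    b=q[(q[:,2]>48)&(q[:,2]<60)&(q[:,0]<-65)&(abs(q[:,1])<45)];print('plate',np.percentile(b,[1,99],axis=0).round(1).tolist())
    b=q[(abs(q[:,2]-12)<3)&(q[:,0]>-100)&(q[:,0]<100)&(q[:,1]<0)&(q[:,1]>-60)];print('base',np.percentile(b,[.5,99.5],axis=0).round(1).tolist())
E
```

```text
fix -20.91929750996856 [ 0.56745256 -0.20845896] [0.00083909 0.00095731 0.00101219]
front 832 [[30.3, -30.1, 46.2], [54.5, 33.1, 54.0]]
  prof [(-32, 38.9), (-28, 45.9), (-24, 52.4), (-20, 51.6), (-16, 47.7), (-12, 43.1), (-8, 39.4), (-4, 35.5), (0, 31.6), (4, 31.4), (8, 35.6), (12, 40.1), (16, 44.1), (20, 48.2), (24, 51.6), (28, 52.4), (32, 52.2)]
rear 694 [[-49.6, -29.8, 46.2], [-25.8, 34.4, 54.2]]
  prof [(-32, 36.9), (-28, 44.3), (-24, 52.5), (-20, 52.2), (-16, 48.2), (-12, 43.9), (-8, 39.9), (-4, 35.8), (0, 32.2), (4, 31.4), (8, 34.9), (12, 39.1), (16, 43.1), (20, 47.1), (24, 51.1), (28, 52.7), (32, 52.7)]
plate [[-82.1, -27.6, 49.3], [-74.5, 31.6, 57.4]]
base [[-90.9, -43.0, 9.7], [96.7, -0.2, 14.8]]
front 832 [[28.1, -29.7, 46.2], [52.2, 33.5, 54.0]]
  prof [(-32, 46.5), (-28, 43.2), (-24, 52.4), (-20, 52.1), (-16, 48.3), (-12, 43.7), (-8, 39.8), (-4, 36.2), (0, 32.2), (4, 31.3), (8, 35.3), (12, 39.8), (16, 43.5), (20, 48.1), (24, 51.5), (28, 52.5), (32, 52.3)]
rear 694 [[-51.9, -29.7, 46.2], [-28.1, 34.6, 54.2]]
  prof [(-32, 31.8), (-28, 43.6), (-24, 52.5), (-20, 52.2), (-16, 48.1), (-12, 44.0), (-8, 40.0), (-4, 35.9), (0, 32.2), (4, 31.4), (8, 34.9), (12, 39.1), (16, 43.1), (20, 47.1), (24, 51.1), (28, 52.7), (32, 52.6)]
plate [[-84.4, -27.7, 49.3], [-76.8, 31.6, 57.4]]
base [[-93.1, -42.7, 9.7], [94.5, -0.3, 14.8]]
```

```bash
python3 -c "
from h import *
go(.5682,-.2064,.07,-20.9)"
```

```text
clk 7.3 p [ 0.4612 -0.32    0.2819] ang -20.8 z [-9.e-04  6.e-04 -1.e+00] q [ 0.69  0.14 -0.18  1.6   0.03  1.4  -1.43] w 0.33875940376626357 F [ 0.4  0.  -0.1]
units now [ 0.15 -0.36  0.53] rz 0.019
after turn [ 0.149 -0.361  0.53 ]
```

Emit:
{"api": "servo_tool", "payload": {"targets": [[0,0,0.02,0.01,-0.025,0,20],[0,0,0,0.025,-0.06,0,20],[0,0,0,0.03,-0.075,0,20],[0,0,0,0.035,-0.08,0,20],[0,0,0,0.03,-0.07,0,20],[0,0,0,0.015,-0.035,0,20],[0,0,0,0.005,-0.015,0.03,20],[0,0,0,0,0,0.06,20],[0,0,0,0,0,0.08,20],[0,0,0,0,0,0.08,20]]}}

```text
clock: 8.13
ee_pos: [0.5688, -0.2076, 0.181]
eef_rot: [[0.934, -0.358, 0.001], [-0.358, -0.934, -0.001], [0.001, 0.0, -1.0]]
ft_force: [0.7, -0.2, -1.3]
width: 0.343
finger_force: 39.7
```

Emit:
{"api": "servo_tool", "payload": {"targets": [[0,0,0,0,0,0.08,20],[0,0,0,0,0,0.08,20],[0,0,0,0,0,0.06,20],[0,0,0,0,0,0.04,20],[0,0,0,0,0,0.02,20],[0,0,0,0,0,0,20],[0,0,0,0,0,0,20]]}}

```text
clock: 8.72
ee_pos: [0.569, -0.2075, 0.0707]
eef_rot: [[0.934, -0.359, -0.0], [-0.359, -0.934, -0.0], [-0.0, 0.0, -1.0]]
ft_force: [0.1, 0.0, -0.7]
width: 0.337
finger_force: 39.6
```

```bash
python3 -c "
from h import *
go(.5682,-.2064,.03,-20.9)
c=snap('wrist','w4');cv2.imwrite('pics/w4v.png',cv2.resize(c['img'],(800,500)))"
```

```text
clk 8.7167 p [ 0.569  -0.2075  0.0707] ang -21.01 z [-1.e-04 -0.e+00 -1.e+00] q [ 0.49  0.39 -0.27  1.74  0.12  1.02 -1.75] w 0.336634192449839 F [ 0.1  0.  -0.7]
units now [-0.003 -0.002  0.102] rz -0.022
after turn [-0.003 -0.002  0.102]
```

View pics/w4v.png

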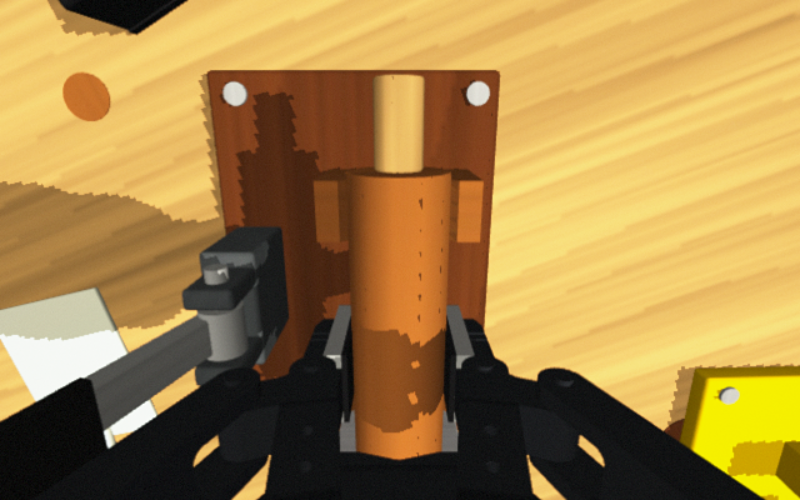

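The blank is aligned over the groove: V-block spans 315–483, blank centre is at 399. Now I lower it.

Emit:
{"api": "servo_tool", "payload": {"targets": [[0,0,-0.02,-0.003,-0.002,0.02,20],[0,0,0,0,0,0.025,20],[0,0,0,0,0,0.02,20],[0,0,0,0,0,0.015,20],[0,0,0,0,0,0.008,20],[0,0,0,0,0,0.005,20],[0,0,0,0,0,0,20]]}}

```text
clock: 9.35
ee_pos: [0.5681, -0.206, 0.0328]
eef_rot: [[0.934, -0.357, -0.001], [-0.357, -0.934, 0.0], [-0.001, -0.0, -1.0]]
ft_force: [0.2, -0.7, -1.7]
width: 0.335
finger_force: 39.6
```

Emit:
{"api": "servo_tool", "payload": {"targets": [[0,0,0,0,0,0.003,20],[0,0,0,0,0,0.003,20],[0,0,0,0,0,0,20]]}}

```text
clock: 9.6
ee_pos: [0.5685, -0.2063, 0.0311]
eef_rot: [[0.934, -0.357, 0.001], [-0.357, -0.934, -0.0], [0.001, 0.0, -1.0]]
ft_force: [-0.3, -0.3, -0.8]
width: 0.34
finger_force: 39.7
```

Emit:
{"api": "servo_tool", "payload": {"targets": [[0,0,0,0,0,0.002,20],[0,0,0,0,0,0.002,20],[0,0,0,0,0,0,20],[0,0,0,0,0,0,20]]}}

```text
clock: 9.93
ee_pos: [0.5686, -0.2071, 0.0303]
eef_rot: [[0.934, -0.357, 0.001], [-0.357, -0.934, -0.001], [0.001, 0.001, -1.0]]
ft_force: [-1.6, -1.5, 4.6]
width: 0.338
finger_force: 40.3
```

Contact reached (about 5 N). I release gradually to half open, which keeps the fingers clear of the hinge post.

Emit:
{"api": "servo_tool", "payload": {"targets": [[0,0,0,0,0,0.001,20],[0,0,0,0,0,0,34],[0,0,0,0,0,0,36],[0,0,0,0,0,0,39],[0,0,0,0,0,0,43],[0,0,0,0,0,0,48],[0,0,0,0,0,0,52],[0,0,0,0,0,0,52]], "grip_force": 20}}

```text
clock: 10.6
ee_pos: [0.5683, -0.2059, 0.0288]
eef_rot: [[0.934, -0.356, -0.0], [-0.356, -0.934, 0.0], [-0.0, -0.0, -1.0]]
ft_force: [-0.5, 1.0, 0.1]
width: 0.521
finger_force: 0.0
```

Emit:
{"api": "servo_tool", "payload": {"targets": [[0,0,0,0,0,-0.015,52],[0,0,0,0,0,-0.04,52],[0,0,0,0,0,-0.07,52],[0,0,0,0,0,-0.09,52],[0,0,0,0,0,-0.09,52],[0,0,0,0,0,-0.09,52],[0,0,0,0,0,-0.09,52],[0,0,0,0,0,-0.07,52],[0,0,0,0,0,-0.03,52],[0,0,0,0,0,0,52]]}}

```text
clock: 11.43
ee_pos: [0.5696, -0.2063, 0.267]
eef_rot: [[0.934, -0.357, 0.006], [-0.357, -0.934, -0.002], [0.006, -0.0, -1.0]]
ft_force: [0.3, 0.1, -0.0]
width: 0.521
finger_force: 0.0
```

```bash
python3 - <<'E'
from h import *
c=snap('wrist','w5');cv2.imwrite('pics/w5v.png',cv2.resize(c['img'],(800,500)))
th=np.radians(-20.92);t=np.array([.5682,-.2064]);R=np.array([[np.cos(th),-np.sin(th)],[np.sin(th),np.cos(th)]])
Q=cloud(c,150,560,0,320);q=np.c_[(Q[:,:2]-t)@R,Q[:,2]]*1000
b=q[(q[:,2]>58)&(q[:,2]<70)&(abs(q[:,1])<20)&(abs(q[:,0])<75)];print('blank',len(b),np.percentile(b,[.5,50,99.5],axis=0).round(1).tolist())
f=np.polyfit(b[:,0],b[:,1],1);print('slope',f)
b=q[(q[:,2]>50)&(q[:,2]<62)&(q[:,0]>62)&(q[:,0]<100)&(abs(q[:,1])<12)];print('tenon',np.percentile(b,[.5,50,99.5],axis=0).round(1).tolist())
c=snap('top','t2');Q=cloud(c,325,430,110,245);q=np.c_[(Q[:,:2]-t)@R,Q[:,2]]*1000
s=q[(q[:,2]>100)&(q[:,1]>60)&(q[:,1]<200)&(q[:,2]<215)];print('strap',len(s))
f=s[abs(s[:,0])>12];print('bar',len(f),np.percentile(f,[2,50,98],axis=0).round(1).tolist())
go(.5682,-.2064,.03,-20.9)
E
```

```text
blank 2760 [[-59.4, -12.5, 58.1], [4.7, -0.1, 63.9], [65.3, 12.5, 66.8]]
slope [4.55959815e-05 3.05946118e-02]
tenon [[62.3, -6.1, 50.6], [73.9, -0.1, 56.4], [84.4, 6.9, 58.8]]
strap 404
bar 216 [[-50.0, 84.6, 140.6], [-13.3, 109.0, 196.9], [47.7, 114.8, 200.2]]
clk 11.5333 p [ 0.5681 -0.206   0.2625] ang -20.89 z [-2.e-04  0.e+00 -1.e+00] q [ 0.5   0.24 -0.28  1.52  0.07  1.39 -1.71] w 0.5193416339595351 F [ 0.4 -0.5 -0.2]
units now [0.001 0.001 0.581] rz 0.002
after turn [0.001 0.001 0.581]
```

View pics/w5v.png

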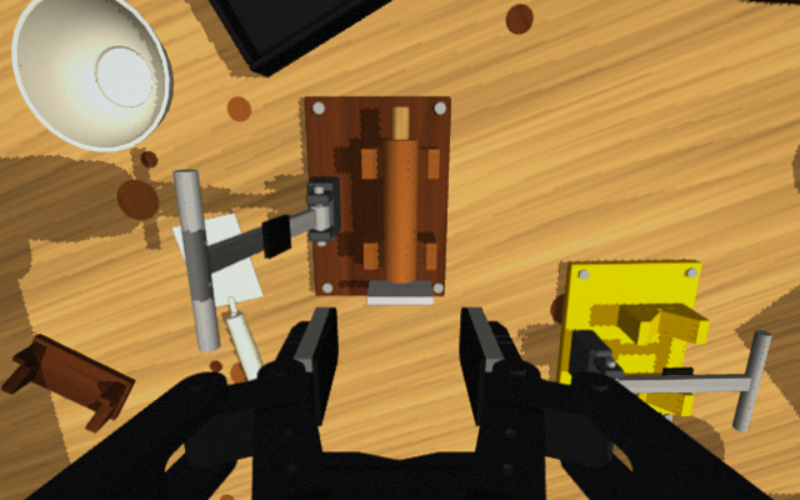

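The blank is seated and centred: body from −59 to +60 mm, tenon end at 84 mm, slope 0. The crossbar is gripped next, at fixture (−30, 110, 193).

Emit:
{"api": "servo_tool", "payload": {"targets": [[0,0,0,-0.01,-0.04,0,65],[0,0,0,-0.02,-0.07,0,65],[0,0,0,-0.02,-0.08,0,65],[0,0,0,-0.02,-0.06,0,65],[0,0,0,-0.005,-0.025,0.02,65],[0,0,0,0,0,0.06,65],[0,0,0,0,0,0.07,65],[0,0,0,0,0,0.05,65],[0,0,0,0,0,0.024,65],[0,0,0,0,0,0,65]], "grip_force": 25}}

```text
clock: 12.37
ee_pos: [0.5773, -0.0929, 0.1695]
eef_rot: [[0.934, -0.357, -0.006], [-0.357, -0.934, 0.001], [-0.006, 0.001, -1.0]]
ft_force: [-0.4, -0.5, 0.2]
width: 0.648
finger_force: 0.0
```

```bash
python3 - <<'E'
from h import *
c=snap('wrist','w6');cv2.imwrite('pics/w6v.png',cv2.resize(c['img'],(800,500)))
go(.5682,-.2064,.03,-20.9)
E
```

```text
clk 12.4167 p [ 0.5784 -0.0929  0.1717] ang -20.91 z [-3.4e-03  6.0e-04 -1.0e+00] q [ 0.38  0.27 -0.35  1.69  0.1   1.21 -1.93] w 0.6480582123471339 F [-0.1 -0.7  1.2]
units now [0.079 0.274 0.354] rz -0.003
after turn [0.077 0.274 0.354]
```

View pics/w6v.png

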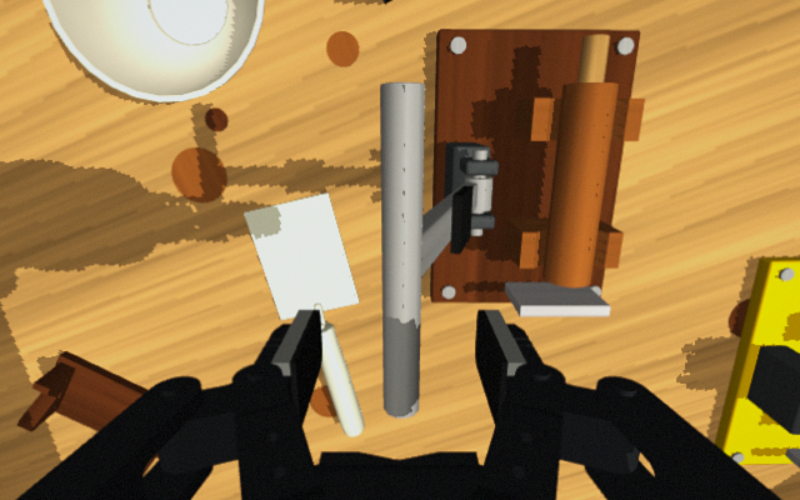

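The bar at column 402 lies centred between the fingers. I close on it.

Emit:
{"api": "servo_tool", "payload": {"targets": [[0,0,0,0,0,0,40],[0,0,0,0,0,0,25],[0,0,0,0,0,0,10],[0,0,0,0,0,0,5],[0,0,0,0,0,0,5],[0,0,0,0,0,0,5],[0,0,0,0,0,0,5]]}}

```text
clock: 13.0
ee_pos: [0.5801, -0.0925, 0.1742]
eef_rot: [[0.934, -0.357, 0.002], [-0.357, -0.934, -0.0], [0.002, -0.001, -1.0]]
ft_force: [0.4, 1.6, 5.7]
width: 0.126
finger_force: 24.6
```

```bash
python3 - <<'E'
from h import *
go(.5682,-.2064,.03,-20.9)
s=arm.get_state();p=np.array(s['ee_pos']);th=np.radians(-20.92);R=np.array([[np.cos(th),-np.sin(th)],[np.sin(th),np.cos(th)]])
f=R.T@(p[:2]-[.5682,-.2064]);y,z=f[1],p[2]+.0187
print(f,z,'r',np.hypot(y-.065,z-.07))
a0=np.arctan2(z-.07,.065-y);print('th',a0-.023)
r=.13;prev=(y,z)
for a in np.append(np.arange(a0,0.023,-.1),.023):
    q=(.065-r*np.cos(a),.07+r*np.sin(a));print(round(a-.023,2),'dy',round(-(q[0]-prev[0])/.4,3),'dz',round(-(q[1]-prev[1])/.4,3));prev=q
E
```

```text
clk 13.0 p [ 0.5801 -0.0925  0.1742] ang -20.89 z [ 1.8e-03 -1.0e-04 -1.0e+00] q [ 0.38  0.27 -0.35  1.68  0.1   1.21 -1.93] w 0.12580447181854007 F [0.4 1.6 5.7]
units now [0.073 0.277 0.361] rz 0.002
after turn [0.074 0.277 0.361]
[-0.02951582  0.11066087] 0.19294720719989458 r 0.13115231816108147
th 1.9033947701323448
1.9 dy 0.001 dz 0.003
1.8 dy 0.031 dz -0.01
1.7 dy 0.032 dz -0.007
1.6 dy 0.032 dz -0.003
1.5 dy 0.032 dz -0.0
1.4 dy 0.032 dz 0.003
1.3 dy 0.032 dz 0.006
1.2 dy 0.031 dz 0.009
1.1 dy 0.03 dz 0.012
1.0 dy 0.029 dz 0.015
0.9 dy 0.027 dz 0.018
0.8 dy 0.025 dz 0.021
0.7 dy 0.023 dz 0.023
0.6 dy 0.02 dz 0.025
0.5 dy 0.018 dz 0.027
0.4 dy 0.015 dz 0.029
0.3 dy 0.012 dz 0.03
0.2 dy 0.009 dz 0.031
0.1 dy 0.006 dz 0.032
0.0 dy 0.002 dz 0.032
0.0 dy 0.0 dz 0.001
```

Emit:
{"api": "servo_tool", "payload": {"targets": [[0,0,0,0,0.015,-0.005,5],[0,0,0,0,0.016,-0.005,5],[0,0,0,0,0.032,-0.007,5],[0,0,0,0,0.032,-0.003,5],[0,0,0,0,0.032,0,5],[0,0,0,0,0.032,0.003,5],[0,0,0,0,0.032,0.006,5],[0,0,0,0,0.031,0.009,5],[0,0,0,0,0.03,0.012,5],[0,0,0,0,0.029,0.015,5]]}}

```text
clock: 13.83
ee_pos: [0.5388, -0.1991, 0.1627]
eef_rot: [[0.934, -0.357, -0.0], [-0.357, -0.934, -0.0], [-0.0, 0.0, -1.0]]
ft_force: [2.5, 1.1, 1.2]
width: 0.131
finger_force: 25.3
```

```bash
cat > f.py <<'E'
from h import *
s=arm.get_state();p=np.array(s['ee_pos']);th=np.radians(-20.92);R=np.array([[np.cos(th),-np.sin(th)],[np.sin(th),np.cos(th)]])
f=R.T@(p[:2]-[.5682,-.2064]);y,z=f[1],p[2]+.0187
print(f,z,'r',np.hypot(y-.065,z-.07),'th',np.arctan2(z-.07,.065-y)-.023,s['clock'],s['ft_force'],s['width'],s['finger_force'])
E
python3 f.py
```

```text
[-0.0301152  -0.00367521] 0.18144430933970404 r 0.13090500079231548 th 0.9955291267264114 13.8333 [2.48993353 1.12285112 1.17024119] 0.13115490805583468 25.33056378364563
```

Tracking the arc well. On to about θ = 0.2.

Emit:
{"api": "servo_tool", "payload": {"targets": [[0,0,0,0,0.027,0.018,5],[0,0,0,0,0.025,0.021,5],[0,0,0,0,0.023,0.023,5],[0,0,0,0,0.02,0.025,5],[0,0,0,0,0.018,0.027,5],[0,0,0,0,0.015,0.029,5],[0,0,0,0,0.012,0.03,5],[0,0,0,0,0.009,0.031,5],[0,0,0,0,0,0,5]]}}

```text
clock: 14.58
ee_pos: [0.5175, -0.2539, 0.0788]
eef_rot: [[0.934, -0.357, -0.001], [-0.357, -0.934, 0.0], [-0.001, 0.0, -1.0]]
ft_force: [2.1, -1.1, -0.7]
width: 0.131
finger_force: 26.0
```

```bash
python3 f.py
```

```text
[-0.0304183 -0.0624876] 0.09747277239079666 r 0.1304141164199714 th 0.18924797992698641 14.5833 [ 2.06065214 -1.05521469 -0.66973604] 0.13076690359631046 25.964291989803314
```

Emit:
{"api": "servo_tool", "payload": {"targets": [[0,0,0,0,0.005,0.02,5],[0,0,0,0,0.003,0.02,5],[0,0,0,0,0.001,0.013,5],[0,0,0,0,0,0.005,5],[0,0,0,0,0,0,5],[0,0,0,0,0,0,5]]}}

```text
clock: 15.08
ee_pos: [0.5165, -0.2566, 0.0582]
eef_rot: [[0.934, -0.357, -0.001], [-0.357, -0.934, 0.0], [-0.001, 0.0, -1.0]]
ft_force: [-0.9, 0.6, -0.6]
width: 0.126
finger_force: 26.4
```

```bash
python3 f.py
```

```text
[-0.03039521 -0.06539852] 0.07688009151100167 r 0.13057989942574133 th 0.029713157485452904 15.0833 [-0.94433938  0.55505667 -0.63313244] 0.12614631689609995 26.43968939781189
```

Emit:
{"api": "servo_tool", "payload": {"targets": [[0,0,0,0,0,0.004,5],[0,0,0,0,0,0.004,5],[0,0,0,0,0,0,5],[0,0,0,0,0,0,5]]}}

```text
clock: 15.42
ee_pos: [0.5165, -0.2568, 0.0551]
eef_rot: [[0.934, -0.357, -0.001], [-0.357, -0.934, 0.0], [-0.001, 0.0, -1.0]]
ft_force: [-2.4, -0.4, -1.7]
width: 0.124
finger_force: 26.6
```

```bash
python3 f.py
```

```text
[-0.03031878 -0.06552487] 0.07382810647942556 r 0.13058099669302195 th 0.006320154670710478 15.4167 [-2.39234034 -0.42950357 -1.67091505] 0.12373673946025986 26.63664937019348
```

Emit:
{"api": "servo_tool", "payload": {"targets": [[0,0,0,0,0,0.003,5],[0,0,0,0,0,0.003,5],[0,0,0,0,0,0,5],[0,0,0,0,0,0,5]]}}

```text
clock: 15.75
ee_pos: [0.5165, -0.2568, 0.0527]
eef_rot: [[0.934, -0.357, -0.001], [-0.357, -0.934, 0.0], [-0.001, 0.0, -1.0]]
ft_force: [-4.1, 0.1, 0.5]
width: 0.132
finger_force: 26.7
```

```bash
python3 f.py
```

```text
[-0.03030418 -0.06553684] 0.07136882452509916 r 0.13054402049048627 th -0.012514268029141407 15.75 [-4.09250241  0.0578517   0.47467827] 0.13209528758845338 26.735244691371918
```

Emit:
{"api": "servo_tool", "payload": {"targets": [[0,0,0,0,0,0.003,5],[0,0,0,0,0,0.003,5],[0,0,0,0,0,0,5],[0,0,0,0,0,0,5]]}}

```text
clock: 16.08
ee_pos: [0.5166, -0.257, 0.0513]
eef_rot: [[0.934, -0.357, -0.0], [-0.357, -0.934, -0.0], [-0.0, 0.001, -1.0]]
ft_force: [-7.7, 1.2, 10.3]
width: 0.129
finger_force: 27.7
```

```bash
python3 f.py; python3 - <<'E'
from h import *
th=np.radians(-20.92);t=np.array([.5682,-.2064]);R=np.array([[np.cos(th),-np.sin(th)],[np.sin(th),np.cos(th)]])
for n in('scene','top'):
    c=snap(n,n+'3');X=np.array(c['extrinsics']);K=c['camera_matrix']
    Pc=X@np.array([*(t+R@[0,-.03]),.075,1]);u=int(K[0,2]+K[0,0]*Pc[0]/-Pc[2]);v=int(K[1,2]-K[1,1]*Pc[1]/-Pc[2]);print(n,u,v)
    Q=cloud(c,u-45,u+45,v-45,v+45);q=np.c_[(Q[:,:2]-t)@R,Q[:,2]]*1000
    for nm,m in dict(bar=(abs(q[:,1]+65)<8)&(q[:,0]>10)&(q[:,0]<48),strap=(abs(q[:,0])<5)&(q[:,1]<45)&(q[:,1]>-55)).items():
        b=q[m&(q[:,2]>55)&(q[:,2]<100)]
        if len(b): print(nm,len(b),np.percentile(b,[5,50,95],axis=0).round(1).tolist(),np.polyfit(b[:,1],b[:,2],1).round(3))
E
```

```text
[-0.03013119 -0.06563559] 0.06996993155708778 r 0.13063558935512085 th -0.023230170379497327 16.0833 [-7.66137634  1.1613561  10.29725789] 0.12900666779276387 27.6728492975235
scene 252 180
bar 76 [[10.9, -70.8, 72.5], [28.6, -63.6, 77.3], [45.5, -60.0, 81.7]] [-0.173 66.273]
strap 142 [[-4.5, -52.6, 74.3], [0.6, -4.2, 77.8], [4.3, 40.8, 81.1]] [5.0000e-03 7.7572e+01]
top 405 196
strap 132 [[-4.2, -34.3, 74.2], [0.8, 8.4, 76.5], [4.3, 41.7, 78.7]] [ 0.    76.528]
```

About 10 N of contact and the strap is level. I release and retreat.

Emit:
{"api": "servo_tool", "payload": {"targets": [[0,0,0,0,0,0,15],[0,0,0,0,0,0,20],[0,0,0,0,0,0,28],[0,0,0,0,0,0,32],[0,0,0,0,0,0,32]]}}

```text
clock: 16.6
ee_pos: [0.5171, -0.2565, 0.0504]
eef_rot: [[0.934, -0.356, 0.0], [-0.356, -0.934, 0.0], [0.0, -0.0, -1.0]]
ft_force: [-0.5, -0.6, -0.1]
width: 0.32
finger_force: 0.0
```

Emit:
{"api": "servo_tool", "payload": {"targets": [[0,0,0,0,0,-0.01,32],[0,0,0,0,0,-0.03,32],[0,0,0,0,0,-0.06,32],[0,0,0,0,0,-0.08,32],[0,0,0,0,0,-0.08,32],[0,0,0,0,0,-0.08,32],[0,0,0,0,0,-0.08,32],[0,0,0,-0.02,0,-0.06,32],[0,0,0,0,0,-0.02,32],[0,0,0,0,0,0,32]]}}

```text
clock: 17.43
ee_pos: [0.5104, -0.2542, 0.2541]
eef_rot: [[0.934, -0.357, 0.005], [-0.357, -0.934, -0.002], [0.005, 0.001, -1.0]]
ft_force: [-0.1, -0.5, 0.4]
width: 0.321
finger_force: 0.0
```

```bash
python3 f.py; python3 - <<'E'
from h import *
th=np.radians(-20.92);t=np.array([.5682,-.2064]);R=np.array([[np.cos(th),-np.sin(th)],[np.sin(th),np.cos(th)]])
c=snap('wrist','w7');cv2.imwrite('pics/w7v.png',cv2.resize(c['img'],(800,500)))
Q=cloud(c,150,560,0,320);q=np.c_[(Q[:,:2]-t)@R,Q[:,2]]*1000
for nm,m in dict(bar=(abs(q[:,1]+65)<9)&(abs(q[:,0])<48),strap=(abs(q[:,0])<5)&(q[:,1]<45)&(q[:,1]>-55),blank=(abs(q[:,1])<10)&(abs(abs(q[:,0])-40)<28),tenon=(abs(q[:,1])<10)&(q[:,0]>63)&(q[:,0]<100)&(q[:,2]>48)).items():
    b=q[m&(q[:,2]>45)&(q[:,2]<100)]
    if len(b): print(nm,len(b),np.percentile(b,[1,50,99],axis=0).round(1).tolist(),np.polyfit(b[:,1],b[:,2],1).round(3))
E
```

```text
[-0.03690589 -0.06524801] 0.27282988849306083 r 0.24104876704505732 th 0.9769565821374177 17.4333 [-0.05470759 -0.54040572  0.3739374 ] 0.3205700932406221 0.0
bar 1393 [[-46.8, -70.9, 73.2], [2.1, -65.1, 78.2], [46.8, -56.8, 80.6]] [2.400e-02 7.945e+01]
strap 1186 [[-4.6, -54.1, 75.9], [0.1, -5.1, 77.6], [4.7, 44.1, 79.3]] [4.000e-03 7.759e+01]
blank 2200 [[-58.8, -9.8, 54.6], [18.4, -0.8, 64.3], [66.9, 9.7, 67.1]] [3.0000e-02 6.3716e+01]
tenon 374 [[63.4, -6.8, 50.4], [74.0, -1.0, 56.3], [84.8, 6.5, 58.7]] [ 0.148 56.005]
```

View pics/w7v.png

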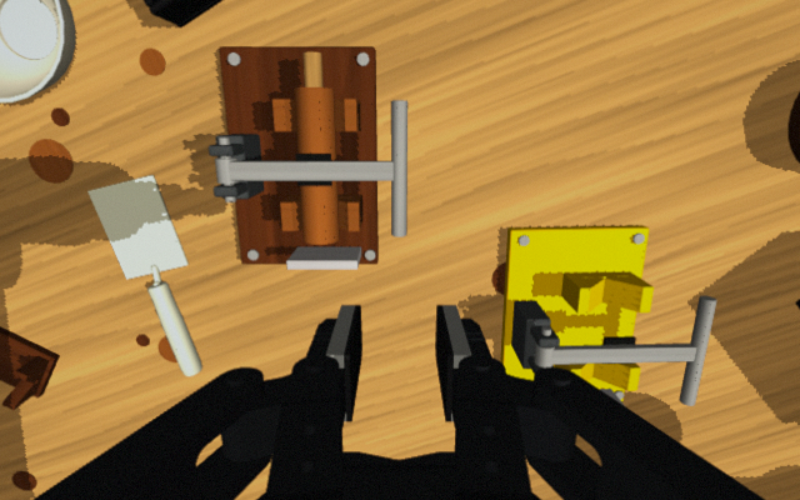

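The strap lies level across the blank at (315,170), the blank is seated with its tenon away from the end plate, and the hand is clear. I hand in the job.

```bash
python3 -c "
from rig import arm
print(arm.job_done())"
```

```text
the job is handed in; nothing more can be done
None
```

The blank is seated centred in the brown fixture's V-blocks, tenon away from the end plate, and the strap is down level with its pad on it; the hand is clear, nothing else was touched, and I handed the job in at about 17.5 s (no verdict came back).

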